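Set the lamp port of a stripped microscope for the evenness test

TASK

The microscope stand on the bench is to have its lamp checked for even light. With a fingertip, gently push the lever of the field iris round to its stop at fully open (the end with the large engraved circle), and push the swing-out filter holder by its upright finger pin round to its stop, so that the frosted filter lies over the light port; either may come first. Do not pinch the levers, do not touch the glass of the filter or of the port lens, do not shift the stand, and leave the draw tube, the mount ring and the mirror arm where they are.

Things in the scene. Friction and masses are not known exactly. Their poses are not given: they have to be found in the camera images.
- microscope: white microscope stand, 6.5 kg, loose on rubber feet. Origin: bench height, centre of the foot; x points from the foot's front edge to the upright limb at the back, z up. Foot 320 (x) by 200 mm, flat top 55 mm above the bench. Limb 95 mm wide, from x +52 mm back to +155, 221 mm tall; black focus knobs (52 mm diameter, axis 100 mm up, x +115) on its sides out to y +-82 mm.
- port (a point): light port: its axis at the top of the lens collar, 85 mm above the bench, at x -50 mm, y 0 of the stand. Collar 64 mm in diameter, glass lens (48 mm) rising 3 mm above this point; around it the black knurled iris ring, 78 mm in diameter, 63 to 79 mm above the bench.
- iris_knob (a point): centre of the 17 mm steel ball at the end of the radial iris lever (6 mm rod), 73 mm above the bench (18 mm above the foot's top), 75 mm from the port's axis. It turns level about that axis on the stand's right side (-y): closed (dot engraved on the foot) it points midway between the stand's -x and -y; fully open (large engraved circle) 86 degrees on, to the back right.
- iris (a joint): angle of the iris lever about the port's vertical axis, rad: 0 closed, 1.5 fully open (firm stop). It grows counter-clockwise seen from above. Friction about 0.06 N m, about 1 N at the knob; stays where it is left.
- filter_pivot (a point): axis of the pivot post of the filter holder, 95 mm above the bench, 78 mm to the left (+y) of the port's axis in the stand's frame. The holder turns level about this vertical axis; the post's top is 105 mm above the bench.
- filter_pin (a point): centre of the top of the steel finger pin that stands upright at the free end of the filter holder, 127 mm above the bench, 113 mm from the pivot axis. The pin is 9 mm in diameter with a head of 12 mm (the head from 115 to 127 mm above the bench); it stands on a tab 12 mm wide whose top is 98 mm above the bench.
- filter_centre (a point): centre of the frosted glass filter in the holder, 95 mm above the bench, 78 mm from the pivot axis on the line to the pin. The holder's rim is a dark steel ring of 54 mm outer diameter, 92 to 99 mm above the bench; the white frosted disc in it is 45 mm in diameter.
- filter_arm (a joint): angle of the filter holder about its pivot, rad: 0 with the filter over the port (firm stop; the holder then points along the stand's -y); it grows as the holder is swung out, clockwise seen from above, towards the front (1.57 points along -x; limit 1.75). Friction about 0.04 N m, about 0.4 N at the pin; stays where it is left.
- frosted_filter: the glass of the frosted filter, 45 mm in diameter, level, its top 0.7 mm above the holder's rim; not to be touched. Origin at the centre of its underside.
- field_lens: the glass lens in the light port, 48 mm in diameter; not to be touched. Origin at the centre of its underside.
- draw_tube: bystander: lacquered brass tube standing on end before the front of the stand, 31 mm in diameter (35 mm at the top), 117 mm tall. Origin at its foot.
- mount_ring: bystander: black camera mount ring lying flat before the front of the stand, 62 mm outer and 46 mm inner diameter, 14 mm tall. Origin under its centre.
- mirror_arm: bystander: chrome arm with a round mirror of 48 mm diameter, about 145 mm long and 12 mm tall, lying flat on the left (+y) side of the stand. Origin 22 mm from the mirror's centre; the mirror lies along its x axis, the arm's boss 88 mm along -x.

How it is judged:
By the outcome, as a careful person would: the job done as asked, in the order asked, and still so for the second after the job is handed in, with the robot touching nothing.
It also fails if it takes over 61 s, if anything falls off the work surface, if the arm or the gripper's body presses on something with over 40 N, if the wrist force passes 120 N, or if a joint passes its speed limit or range.

ROBOT

A 6-joint arm with a two-finger parallel gripper is mounted at the origin on the work surface. World frame = base frame: x ahead of the robot, y to its left, z up, the work surface at z = 0. Lengths are in m, angles in rad, forces in N, time in s.
With the tool pointing down it reaches from about 0.25 to 0.775 m from the base axis. Payload 8.9 kg.
Tool frame: the origin (TCP) lies between the finger pads; the fingertips stand tip_extent ahead of it and the grasp point (between the pads) lies 2 mm behind it (tip_extent is the distance from the TCP to the fingertips, in m); z points along the fingers, y is the line along which they close (so a half turn about z gives the same grasp; the last joint's range is limited). The gripper opens to 85 mm and grips with 20 to 120 N. Pads are 22 mm wide; open, the fingers measure 114 mm over their backs; the gripper's body (76 mm by 85 mm) begins 54 mm behind the grasp point. The pads swing forward as they close: fully open they stand 13 mm farther back than shut.
Start: joints at [-1.416, 0.291, -0.153, 1.127, 0, 1.431], TCP at [0.152, -0.503, 0.248] pointing down, gripper open.
Joint ranges: [-2.52, 2.52], [-0.91, 1.74], [-1.3, 1.37], [-1.96, 2.02], [-1.52, 1.47], [-3.14, 3.14]. Speed limits (rad/s): [2.22, 2.22, 2.79, 3.14, 3.14, 3.14].

INTERFACE

Orientations are given as a rotation vector (axis times angle).
In Python, from bench import * gives the robot as it stands.
- The arm moves only by the shell command python3 -m crank 'ROWS' [OPENING] [FORCE]. ROWS is JSON, a list of rows, each an object with "translation": the shift along the tool's x, y, z in cm, a list of three; "roll": the turn about the tool's z in degrees. A call has exactly 10 rows; each row is the pose to reach, as a shift and turn from the pose commanded when the call began, along the tool's axes at that moment; what a row does not reach only later rows make up. A row lasts 1/12 s, in which the tool goes at most 41.7 mm and 7.16 degrees, less where a joint would pass 70% of its speed; a pose out of reach is approached as far as the arm can. A call with a gripper value outside its range is refused whole. OPENING is the opening, from 0 (shut) to 1 (fully open), set as the call begins (- or left out, the last holds). The fingers move at their own pace and stop on an object; FORCE is the grip in N (left out, the last holds). Time passes only in rows, so rows that repeat a pose let the fingers close, or fill a call up. It gives the time, the measured TCP pose, the force, the opening and the grip force at its end, in the units of the state.
- get_obs(): the state, without advancing time (a new reading comes with each control period).
- capture(name): name is "scene" or "top" or "wrist"; returns a dict with "image" (400x640x3 uint8, red, green, blue), "vertical_fov" (degrees; the focal length in pixels is half the picture's height over the tangent of half this angle, whatever the lens; pixels are square), "cx", "cy" (the principal point, pixels), "dist_coeffs" ([k1, k2, p1, p2, k3] as OpenCV has them; the pictures are not rectified), "xyz" and "attitude" of the camera in the world; the wrist camera has in their place "mount" (4x4, takes a point from camera to tool coordinates, whose origin is the TCP and whose axes are the flange's). Camera axes: x right, y up, looking along -z (the intrinsics and any distortion apply to the point x, -y, -z); pixel columns grow to the right and rows downward; lengths in m; the calibration is good to about 2 mm. A picture is of the moment at which its call begins: read the wrist's pose just before it. There is no depth.
- close_job(): hands the job in; it is judged then, once.
The state is a dict: "time": time; "q": joint angles; "dq": joint speeds; "effort": joint torques, N m; "eef_pos": TCP position; "tool_rot": TCP orientation; "ft_force": force on the tool from outside, world axes, zero at the start; "moment": the same for the moment, N m; "width": finger opening in m; "grasp_force": force on a finger pad.
Only numpy, scipy, OpenCV 4.12 (cv2) and the standard library are available. Lean on these libraries where they do the work, as an engineer would, in place of code of your own. Each camera call takes 0.05 s, during which the arm holds its last target. There are 200 camera calls.

## Working session

There is one attempt and no reset: what is moved stays moved. The work goes in short steps, Python scripts to look and compute and a shell command to move; the robot and the scene stay as the last step left them, time stands still between calls to the robot, and variables do not carry over. Pictures are saved under pics/ and viewed, at most 13 in all, crops included, and the job is handed in when it is done.

```bash
mkdir -p pics; ls; python3 - <<'E'
from bench import *
import cv2
o=get_obs();print({k:o[k] for k in('time','eef_pos','tool_rot','width','ft_force')}); print([k for k in o])
for n in("top","scene"):
    c=capture(n);cv2.imwrite(f"pics/{n}.png",c["image"][:,:,::-1]);print({k:v for k,v in c.items() if k!="image"})
E
```

```text
pics
{'time': 0.0, 'eef_pos': array([ 0.15196957, -0.50209437,  0.24773956]), 'tool_rot': array([-3.10646988e+00, -4.59599123e-01,  3.42728606e-05]), 'width': 0.08559043379194274, 'ft_force': array([-0.80587388, -0.76974949,  0.38459369])}
['time', 'q', 'dq', 'effort', 'eef_pos', 'tool_rot', 'ft_force', 'moment', 'grasp_force', 'width']
{'vertical_fov': 42.039620522691145, 'cx': 314.5498990322575, 'cy': 199.56028478250894, 'dist_coeffs': array([-0.12025797,  0.        ,  0.        ,  0.        ,  0.        ]), 'xyz': array([0.41409502, 0.00411271, 1.01571269]), 'attitude': array([ 0.09968009, -0.13583208, -1.54368002])}
{'vertical_fov': 42.58040303992862, 'cx': 313.5899493244262, 'cy': 198.72964724779484, 'dist_coeffs': array([0.01944147, 0.        , 0.        , 0.        , 0.        ]), 'xyz': array([0.9429663, 0.1053565, 1.0751442]), 'attitude': array([0.28262406, 0.36024932, 1.79997855])}
```

View pics/top.png

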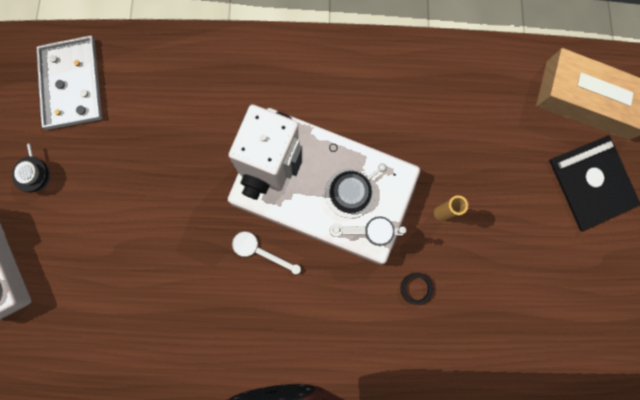

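View pics/scene.png

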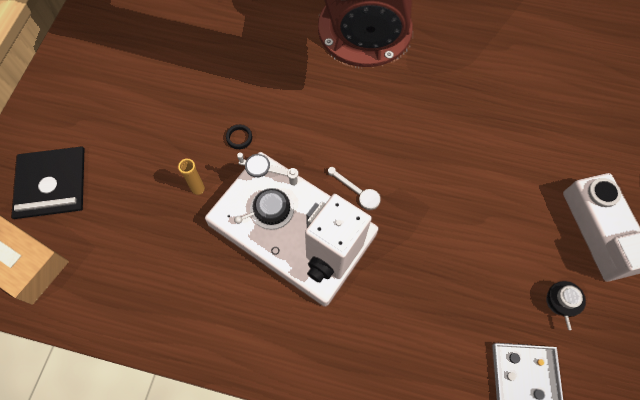

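The top view shows the port at (351,190), iris knob (382,168), pivot (336,230), filter (380,231), pin (402,230), and the open-end circle (333,147). The scene view shows the port at (272,206), knob (238,219), pivot (293,173) and pin (240,156).

```bash
cat > h.py <<'E'
from bench import *
import numpy as np, cv2
from scipy.spatial.transform import Rotation as R
def cam(c,o=None):
    f=200/np.tan(np.radians(c["vertical_fov"]/2))
    K=np.array([[f,0,c["cx"]],[0,f,c["cy"]],[0,0,1]])
    if "mount" in c:
        T=np.eye(4);T[:3,:3]=R.from_rotvec(o["tool_rot"]).as_matrix();T[:3,3]=o["eef_pos"];T=T@c["mount"]
        return K,c["dist_coeffs"],T[:3,:3],T[:3,3]
    return K,c["dist_coeffs"],R.from_rotvec(c["attitude"]).as_matrix(),c["xyz"]
def ray(c,px,z,o=None):
    K,d,M,p=cam(c,o)
    u=cv2.undistortPoints(np.array([[px]],float),K,d)[0,0]
    v=M@np.array([u[0],-u[1],-1]);return p+v*(z-p[2])/v[2]
E
python3 - <<'E'
from h import *
t=capture("top");s=capture("scene")
P=dict(port=((351.5,190.5),(272,206),.085),knob=((382,168),(238,219),.073),pivot=((336.5,230),(293,173),.105),pin=((402,230),(240.5,156),.127),filt=((380,231),(257.5,165.5),.099),tube=((457,206),(187,163),.117),ring=((417,289),(239,136),.014),circ=((333,147.5),(275.5,250.5),.055))
W={}
for n,(a,b,z) in P.items():
    A,B=ray(t,a,z),ray(s,b,z);W[n]=(A+B)/2;print(n,A.round(4)[:2],B.round(4)[:2])
for a,b in(("port","knob"),("port","circ"),("port","pivot"),("pivot","pin"),("pivot","filt")):
    d=(W[b]-W[a])[:2];print(a,b,np.hypot(*d),np.degrees(np.arctan2(d[1],d[0])))
for n,c,(x,y) in(("t",t,(300,110)),("s",s,(200,120))):
    cv2.imwrite(f"pics/c{n}.png",cv2.resize(c["image"][y:y+150,x:x+200,::-1],None,fx=4,fy=4,interpolation=cv2.INTER_CUBIC))
E
```

```text
port [ 0.5738 -0.0827] [ 0.5779 -0.0763]
knob [ 0.6199 -0.1403] [ 0.6194 -0.1386]
pivot [ 0.4993 -0.0552] [ 0.5026 -0.0512]
pin [ 0.4998 -0.1671] [ 0.5027 -0.1634]
filt [ 0.4999 -0.133 ] [ 0.5021 -0.1296]
tube [ 0.5456 -0.2679] [ 0.542  -0.2687]
ring [ 0.3974 -0.2182] [ 0.4005 -0.215 ]
circ [ 0.661  -0.0494] [ 0.6601 -0.0467]
port knob 0.07424570568777841 -53.86896275102744
port circ 0.09033367057939688 20.376713440311956
port pivot 0.07937529334255705 160.66614444788078
pivot pin 0.11202459973936685 -89.85053640312141
pivot filt 0.07810514545979738 -89.99239463607817
```

View pics/ct.png

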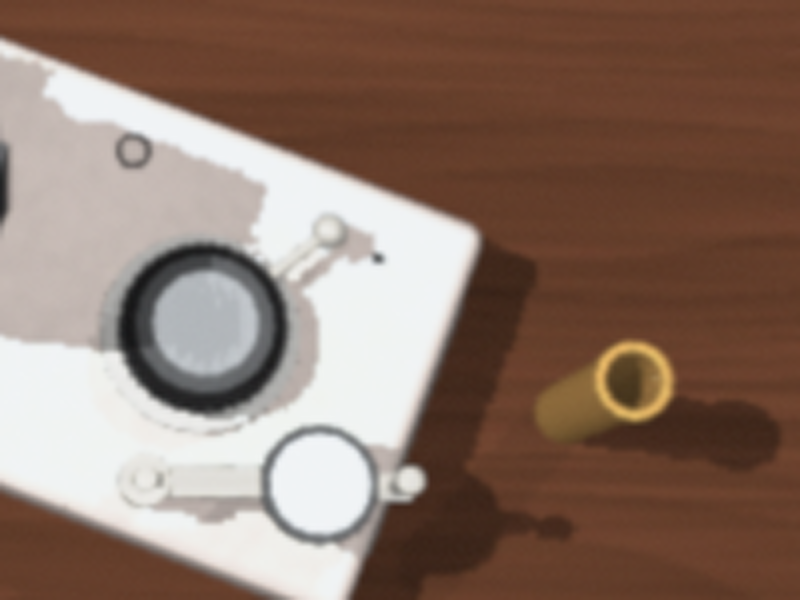

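Top crop: closed dot at full-image (394.5,174.5), knob near it (≈0.2 rad), filter swung out about 69°. The measured distances (74, 79, 112, 78 mm) agree with those given. I'll do the iris first. Next I close the fingers and hover behind the knob.

```bash
python3 -m crank '[{"translation":[3.7,-1.4,0.3],"roll":-2},{"translation":[7.4,-2.8,0.6],"roll":-4},{"translation":[11,-4.2,1],"roll":-6},{"translation":[14.8,-5.6,1.3],"roll":-8},{"translation":[18.5,-7,1.6],"roll":-10},{"translation":[22,-8.4,2],"roll":-12},{"translation":[26,-9.8,2.4],"roll":-14},{"translation":[29.5,-11.2,2.8],"roll":-16},{"translation":[33,-12.5,3],"roll":-18},{"translation":[36.5,-13.8,3],"roll":-19}]' 0 20
python3 - <<'E'
from h import *
import bench
print([x for x in dir(bench) if not x.startswith('_')])
o=get_obs();M=R.from_rotvec(o["tool_rot"]).as_matrix()
print(o["eef_pos"],M.round(3),M.T@(np.array([.575,-.175,.2])-o["eef_pos"])*100,o["ft_force"],o["q"])
E
```

```text
time: 1.03
eef_pos: [0.4625, -0.263, 0.2178]
tool_rot: [-2.988, -0.97, 0.001]
ft_force: [1.3, 0.2, 0.6]
width: -0.0002
grasp_force: 0.0
['Unreachable', 'capture', 'close_job', 'get_obs', 'tip_extent']
[ 0.46247177 -0.26295927  0.21777103] [[ 0.809  0.587 -0.001]
 [ 0.587 -0.809  0.   ]
 [-0.    -0.001 -1.   ]] [14.27394711 -0.5109354   1.77365051] [1.264175   0.244243   0.62645853] [-6.54448067e-01  3.23584734e-01 -1.89404816e-01  1.05863164e+00
 -3.64865567e-05  1.85956240e+00]
```

```bash
python3 -m crank '[{"translation":[3,-0.1,0.3]},{"translation":[6,-0.2,0.7]},{"translation":[9,-0.3,1.1]},{"translation":[12,-0.4,1.5]},{"translation":[14.2,-0.5,1.8]},{"translation":[14.2,-0.5,1.8]},{"translation":[14.2,-0.5,1.8]},{"translation":[14.2,-0.5,1.8]},{"translation":[14.2,-0.5,1.8]},{"translation":[14.2,-0.5,1.8]}]'
python3 - <<'E'
from h import *
print(tip_extent)
o=get_obs();c=capture("wrist");cv2.imwrite("pics/w1.png",c["image"][:,:,::-1])
print(o["eef_pos"],c["mount"],c["vertical_fov"])
import pickle;pickle.dump((o,c),open("w1.pkl","wb"))
E
```

```text
0.017
[ 0.46247177 -0.26295927  0.21777103] [[ 4.98802064e-04  9.47938079e-01  3.18454314e-01  8.18675596e-02]
 [ 9.99999790e-01 -6.04573180e-04  2.33301845e-04 -2.26039380e-04]
 [ 4.13684640e-04  3.18454131e-01 -9.47938181e-01 -1.27088460e-01]
 [ 0.00000000e+00  0.00000000e+00  0.00000000e+00  1.00000000e+00]] 63.50586675515738validation failed for argument at $[0]...
```

View pics/w1.png

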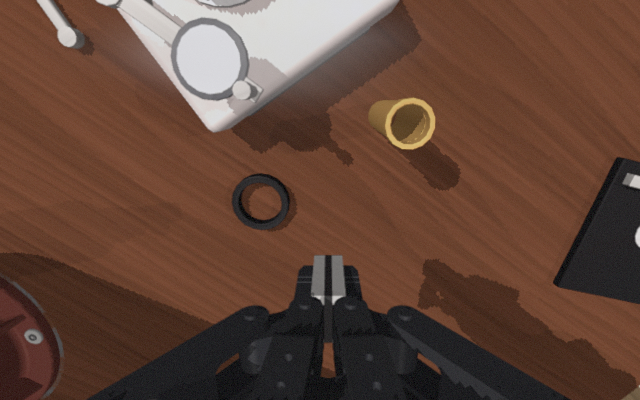

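The wrist view (from the first hover) shows pin head (243,90), filter (209,58) and tube (410,123). The camera sits ahead in tool +x, so I'll push with tool −x and keep the camera away from the limb. Moving forward for one close look.

```bash
python3 -m crank '[{"translation":[3,-0.3,0],"roll":0},{"translation":[6,-0.6,0],"roll":0},{"translation":[7,-1,0],"roll":0},{"translation":[7,-1,0],"roll":0},{"translation":[7,-1,0],"roll":0},{"translation":[7,-1,0],"roll":0},{"translation":[7,-1,0],"roll":0},{"translation":[7,-1,0],"roll":0},{"translation":[7,-1,0],"roll":0},{"translation":[7,-1,0],"roll":0}]'
python3 - <<'E'
from h import *
o=get_obs();c=capture("wrist");cv2.imwrite("pics/w2.png",c["image"][:,:,::-1])
import pickle;pickle.dump((o,c),open("w2.pkl","wb"))
E
```

```text
time: 1.92
eef_pos: [0.512, -0.2161, 0.2184]
tool_rot: [2.99, 0.965, 0.0]
ft_force: [0.7, -0.3, -0.4]
width: 0.0
grasp_force: 0.0
```

View pics/w2.png

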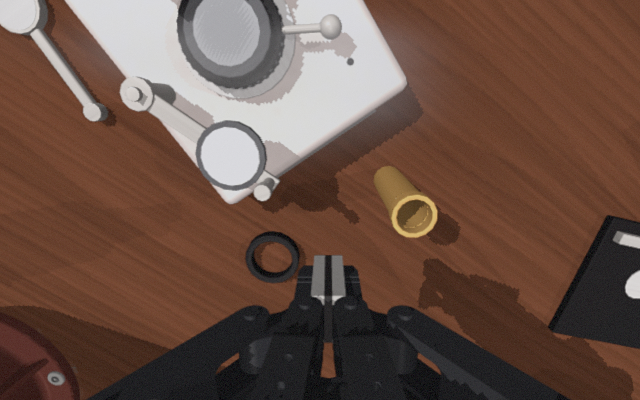

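In w2: knob (331,27), lens (224,31), dot (350,62), pivot post (137,94), filter (231,155), pin head (263,190).

```bash
python3 - <<'E'
from h import *
import pickle
o,c=pickle.load(open("w2.pkl","rb"))
P=dict(port=((223,31),.087),knob=((331,27),.073),dot=((350,62),.055),pivot=((136.5,94),.105),pin=((263,189),.127),filt=((231,155),.099))
W={n:ray(c,a,z,o) for n,(a,z) in P.items()}
for n in W:print(n,W[n].round(4))
for a,b in(("port","knob"),("port","dot"),("port","pivot"),("pivot","pin"),("pivot","filt")):
    d=(W[b]-W[a])[:2];print(a,b,np.hypot(*d),np.degrees(np.arctan2(d[1],d[0])))
print(o["q"])
E
```

```text
port [ 0.5716 -0.08    0.087 ]
knob [ 0.621  -0.1401  0.073 ]
dot [ 0.612  -0.1662  0.055 ]
pivot [ 0.5015 -0.0561  0.105 ]
pin [ 0.5026 -0.1666  0.127 ]
filt [ 0.5014 -0.1321  0.099 ]
port knob 0.07784113873482935 -50.53106969213147
port dot 0.09527529870468993 -64.86079593756075
port pivot 0.07395663580555879 161.20705770962076
pivot pin 0.11041788096168284 -89.46074310994902
pivot filt 0.07591484269863558 -90.11083087050206
[-5.30934489e-01  3.66695712e-01 -1.24383275e-01  1.07964765e+00
 -1.43254130e-05  1.98614738e+00]
```

Everything agrees to within a few mm: port ≈(.575,−.080), knob (.620,−.140), pivot (.5015,−.0545), pin (.502,−.166), stand yaw ≈70°. Go behind the knob and roll half a turn.

```bash
python3 -m crank '[{"translation":[1,0,0],"roll":-7},{"translation":[2,0,0],"roll":-14},{"translation":[3,0,0],"roll":-21},{"translation":[4,0,0],"roll":-28},{"translation":[5,0,0],"roll":-35},{"translation":[6,0,0],"roll":-42},{"translation":[7,0.1,0],"roll":-49},{"translation":[8,0.1,0],"roll":-56},{"translation":[9,0.2,0],"roll":-63},{"translation":[10.2,0.2,0],"roll":-70}]'
python3 -m crank '[{"translation":[0,0,0],"roll":-7},{"translation":[0,0,0],"roll":-14},{"translation":[0,0,0],"roll":-21},{"translation":[0,0,0],"roll":-28},{"translation":[0,0,0],"roll":-35},{"translation":[0,0,0],"roll":-42},{"translation":[0,0,0],"roll":-49},{"translation":[0,0,0],"roll":-56},{"translation":[0,0,0],"roll":-63},{"translation":[0,0,0],"roll":-70}]'
python3 -m crank '[{"translation":[0,0,1],"roll":-7},{"translation":[0,0,2],"roll":-14},{"translation":[0,0,3],"roll":-21},{"translation":[0,0,4],"roll":-28},{"translation":[0,0,5],"roll":-35},{"translation":[0,0,6],"roll":-40},{"translation":[0,0,7],"roll":-40},{"translation":[0,0,7],"roll":-40},{"translation":[0,0,7],"roll":-40},{"translation":[0,0,7],"roll":-40}]'
python3 - <<'E'
from h import *
o=get_obs();M=R.from_rotvec(o["tool_rot"]).as_matrix()
print(o["eef_pos"],np.degrees(np.arctan2(M[1,0],M[0,0])),M[:,2],o["q"])
print(M.T@(np.array([.596,-.158,.086])-o["eef_pos"])*100)
E
```

```text
time: 2.8
eef_pos: [0.5964, -0.1576, 0.2183]
tool_rot: [1.887, 2.511, -0.0]
ft_force: [0.7, -0.7, -0.8]
width: 0.0002
grasp_force: 0.0
time: 3.63
eef_pos: [0.5961, -0.1577, 0.2183]
tool_rot: [-0.105, -3.14, -0.0]
ft_force: [-0.4, 0.7, 1.1]
width: 0.0001
grasp_force: 0.0
time: 4.47
eef_pos: [0.5965, -0.1577, 0.1488]
tool_rot: [-0.963, 2.99, -0.001]
ft_force: [0.7, -0.8, 0.1]
width: 0.0001
grasp_force: 0.0
[ 0.59646315 -0.15769752  0.14878549] -144.2947299195497 [ 5.39665342e-04 -2.27704770e-04 -9.99999828e-01] [-3.76904103e-01  5.30049435e-01 -5.37263612e-02  9.86434940e-01
 -1.31014335e-05 -1.00007855e+00]
[5.71794487e-02 5.60599664e-03 6.27853026e+00]
```

```bash
python3 -m crank '[{"translation":[0,0,1],"roll":0},{"translation":[0,0,2],"roll":0},{"translation":[0,0,3],"roll":0},{"translation":[0,0,4],"roll":0},{"translation":[0,0,5],"roll":0},{"translation":[0,0,5.6],"roll":0},{"translation":[0,0,6],"roll":0},{"translation":[0,0,6.2],"roll":0},{"translation":[0,0,6.2],"roll":0},{"translation":[0,0,6.2],"roll":0}]'
cat >> h.py <<'E'
def arc(cx,cy,r,d,t0,t1,n=10):
    "rows for pushing -x along a ccw arc; t: angle of pushed point, deg"
    o=get_obs();M=R.from_rotvec(o["tool_rot"]).as_matrix();y0=np.degrees(np.arctan2(M[1,0],M[0,0]))
    print("pos",o["eef_pos"].round(4),"yaw",y0.round(1),"f",o["ft_force"].round(1))
    for i in range(1,n+1):
        t=t0+(t1-t0)*i/n;a=np.radians(t)
        p=np.array([cx+r*np.cos(a)+d*np.sin(a),cy+r*np.sin(a)-d*np.cos(a),o["eef_pos"][2]])
        print(round(t,1),(M.T@(p-o["eef_pos"])*100)[:2].round(2),"roll",round(-((t+270-y0+180)%360-180),1))
E
python3 - <<'E'
from h import *
arc(.575,-.080,.075,.0195,-53,-28)
c=capture("top");cv2.imwrite("pics/t2.png",cv2.resize(c["image"][120:270,290:490,::-1],None,fx=4,fy=4,interpolation=cv2.INTER_CUBIC))
E
```

```text
time: 5.3
eef_pos: [0.5964, -0.1576, 0.0865]
tool_rot: [-0.966, 2.989, -0.0]
ft_force: [0.8, 0.1, -0.2]
width: -0.0002
grasp_force: 0.0
pos [ 0.5964 -0.1576  0.0865] yaw -144.2 f [ 0.8  0.1 -0.2]
-50.5 [-1.34 -0.06] roll -3.7
-48.0 [-1.68 -0.12] roll -6.2
-45.5 [-2.01 -0.16] roll -8.7
-43.0 [-2.35 -0.19] roll -11.2
-40.5 [-2.69 -0.2 ] roll -13.7
-38.0 [-3.02 -0.2 ] roll -16.2
-35.5 [-3.36 -0.19] roll -18.7
-33.0 [-3.7  -0.15] roll -21.2
-30.5 [-4.03 -0.11] roll -23.7
-28.0 [-4.37 -0.05] roll -26.2
```

View pics/t2.png

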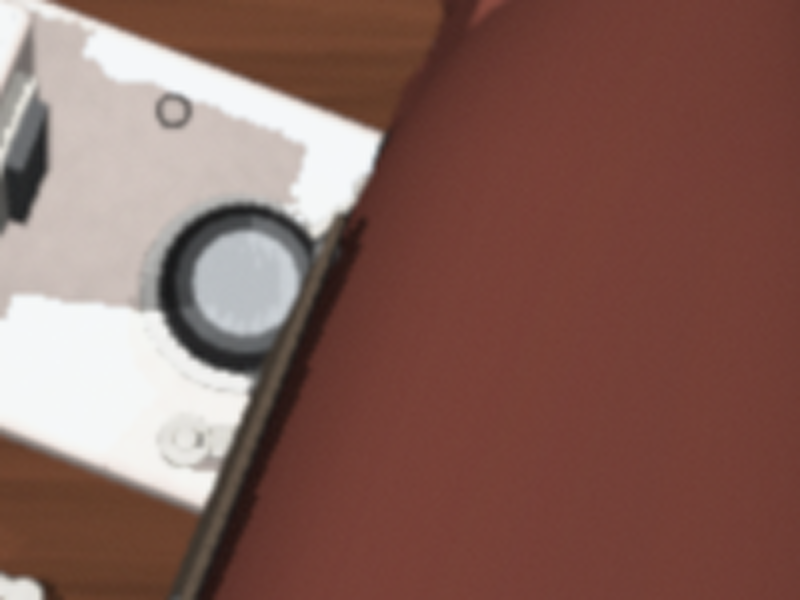

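The arm hides the contact in this view, though the stand looks unmoved. Push now, watching the force.

```bash
python3 -m crank '[{"translation":[-0.7,0,0],"roll":-2},{"translation":[-1.2,-0.05,0],"roll":-4},{"translation":[-1.6,-0.1,0],"roll":-6},{"translation":[-2,-0.15,0],"roll":-8.5},{"translation":[-2.35,-0.2,0],"roll":-11},{"translation":[-2.7,-0.2,0],"roll":-13.5},{"translation":[-3,-0.2,0],"roll":-16},{"translation":[-3.35,-0.2,0],"roll":-18.5},{"translation":[-3.7,-0.15,0],"roll":-21},{"translation":[-4,-0.1,0],"roll":-23.5}]'
python3 - <<'E'
from h import *
arc(.575,-.080,.075,.0195,-30.5,-5.5)
c=capture("scene");cv2.imwrite("pics/s2.png",cv2.resize(c["image"][130:280,180:380,::-1],None,fx=4,fy=4,interpolation=cv2.INTER_CUBIC))
E
```

```text
time: 6.18
eef_pos: [0.6294, -0.135, 0.0868]
tool_rot: [-1.558, 2.728, -0.001]
ft_force: [-0.5, -0.8, 0.6]
width: -0.0001
grasp_force: 0.5
pos [ 0.6294 -0.135   0.0868] yaw -120.6 f [-0.5 -0.8  0.6]
-28.0 [-0.36 -0.1 ] roll -2.6
-25.5 [-0.69 -0.16] roll -5.1
-23.0 [-1.02 -0.21] roll -7.6
-20.5 [-1.36 -0.24] roll -10.1
-18.0 [-1.7  -0.26] roll -12.6
-15.5 [-2.04 -0.27] roll -15.1
-13.0 [-2.37 -0.26] roll -17.6
-10.5 [-2.71 -0.23] roll -20.1
-8.0 [-3.05 -0.19] roll -22.6
-5.5 [-3.38 -0.14] roll -25.1
```

View pics/s2.png

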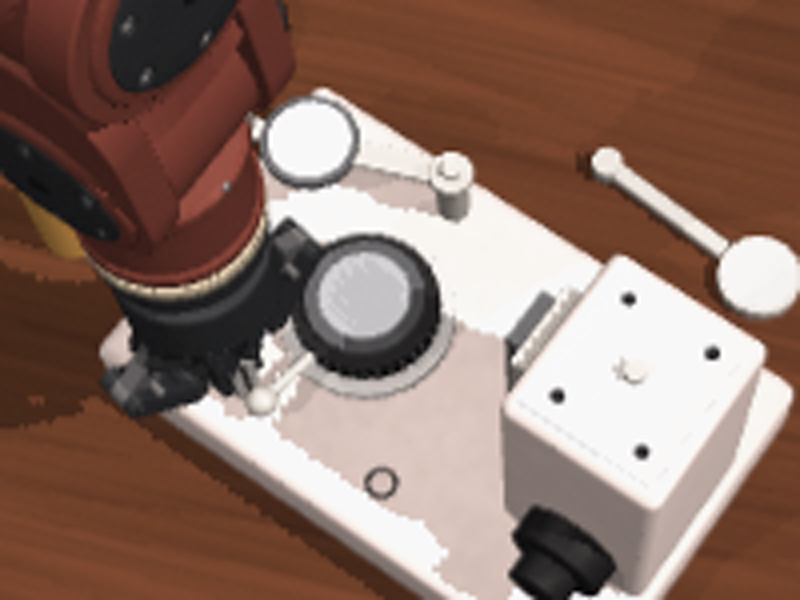

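The knob (crop 262,400 → px 245.5,230) is moving with the finger at under 1 N, and the knuckles stay clear of the collar. Continue.

```bash
python3 -m crank '[{"translation":[-0.35,-0.1,0],"roll":-2.5},{"translation":[-0.7,-0.15,0],"roll":-5},{"translation":[-1,-0.2,0],"roll":-7.5},{"translation":[-1.35,-0.25,0],"roll":-10},{"translation":[-1.7,-0.25,0],"roll":-12.5},{"translation":[-2.05,-0.25,0],"roll":-15},{"translation":[-2.4,-0.25,0],"roll":-17.5},{"translation":[-2.7,-0.25,0],"roll":-20},{"translation":[-3.05,-0.2,0],"roll":-22.5},{"translation":[-3.4,-0.15,0],"roll":-25}]'
python3 - <<'E'
from h import *
arc(.575,-.080,.075,.0195,-5.5,24.5)
c=capture("scene")
cv2.imwrite("pics/s3.png",cv2.resize(c["image"][130:280,180:380,::-1],None,fx=4,fy=4,interpolation=cv2.INTER_CUBIC))
E
```

```text
time: 7.07
eef_pos: [0.6479, -0.1067, 0.0867]
tool_rot: [2.11, -2.328, 0.001]
ft_force: [0.5, -0.3, 0.1]
width: 0.0003
grasp_force: 0.5
pos [ 0.6479 -0.1067  0.0867] yaw -95.6 f [ 0.5 -0.3  0.1]
-2.5 [-0.4  -0.08] roll -3.1
0.5 [-0.8  -0.15] roll -6.1
3.5 [-1.2 -0.2] roll -9.1
6.5 [-1.61 -0.22] roll -12.1
9.5 [-2.01 -0.23] roll -15.1
12.5 [-2.42 -0.22] roll -18.1
15.5 [-2.82 -0.18] roll -21.1
18.5 [-3.22 -0.12] roll -24.1
21.5 [-3.62 -0.05] roll -27.1
24.5 [-4.02  0.05] roll -30.1
```

Advance to ~16°, then creep to the stop.

```bash
python3 -m crank '[{"translation":[-0.3,-0.05,0],"roll":-2.1},{"translation":[-0.6,-0.1,0],"roll":-4.5},{"translation":[-0.9,-0.15,0],"roll":-7},{"translation":[-1.2,-0.2,0],"roll":-9},{"translation":[-1.5,-0.2,0],"roll":-11.5},{"translation":[-1.8,-0.22,0],"roll":-13.5},{"translation":[-2.1,-0.22,0],"roll":-15.5},{"translation":[-2.4,-0.2,0],"roll":-18},{"translation":[-2.6,-0.2,0],"roll":-19.5},{"translation":[-2.8,-0.2,0],"roll":-21}]'
python3 - <<'E'
from h import *
arc(.575,-.080,.075,.0195,15,25)
c=capture("scene")
cv2.imwrite("pics/s4.png",cv2.resize(c["image"][130:280,180:380,::-1],None,fx=4,fy=4,interpolation=cv2.INTER_CUBIC))
E
```

```text
time: 7.95
eef_pos: [0.6527, -0.0789, 0.0866]
tool_rot: [2.498, -1.905, 0.001]
ft_force: [-0.2, -0.9, 0.1]
width: 0.0004
grasp_force: 0.4
pos [ 0.6527 -0.0789  0.0866] yaw -74.7 f [-0.2 -0.9  0.1]
16.0 [-0.09  0.  ] roll -0.7
17.0 [-0.22 -0.03] roll -1.7
18.0 [-0.35 -0.06] roll -2.7
19.0 [-0.49 -0.09] roll -3.7
20.0 [-0.62 -0.11] roll -4.7
21.0 [-0.75 -0.13] roll -5.7
22.0 [-0.89 -0.15] roll -6.7
23.0 [-1.02 -0.17] roll -7.7
24.0 [-1.15 -0.19] roll -8.7
25.0 [-1.29 -0.2 ] roll -9.7
```

View pics/s4.png

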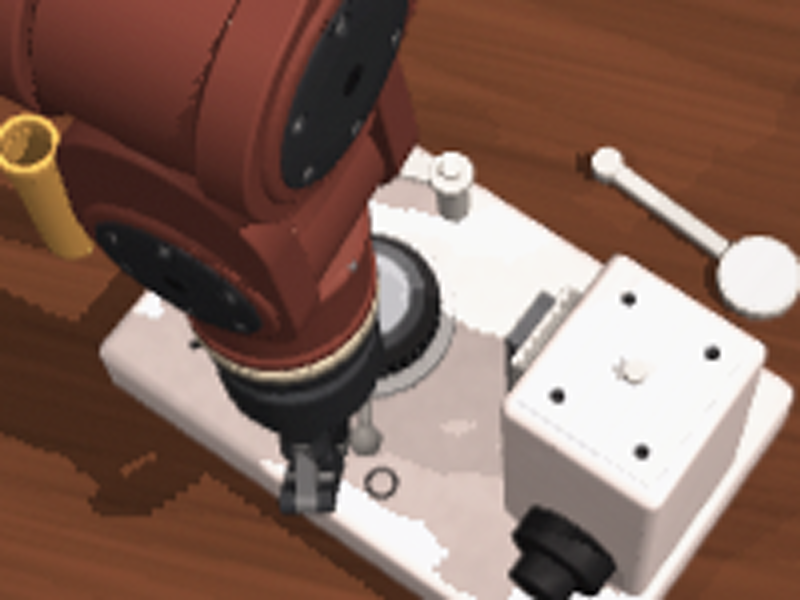

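The knob is at crop (367,438), just short of the engraved circle's line (381,484). Creep on.

```bash
python3 -m crank '[{"translation":[-0.1,0,0],"roll":-0.5},{"translation":[-0.2,0,0],"roll":-1},{"translation":[-0.3,-0.05,0],"roll":-2},{"translation":[-0.4,-0.05,0],"roll":-3},{"translation":[-0.45,-0.1,0],"roll":-3.5},{"translation":[-0.5,-0.1,0],"roll":-4},{"translation":[-0.55,-0.1,0],"roll":-4.5},{"translation":[-0.6,-0.1,0],"roll":-5},{"translation":[-0.65,-0.1,0],"roll":-5},{"translation":[-0.65,-0.1,0],"roll":-5}]'
python3 - <<'E'
from h import *
c=capture("scene")
k=ray(c,(271.75,239.5),.073)[:2]-[.5779,-.0763];print("before",np.hypot(*k),np.degrees(np.arctan2(k[1],k[0])))
arc(.575,-.080,.075,.0195,20,25,5)
E
```

```text
time: 8.83
eef_pos: [0.6521, -0.0726, 0.0864]
tool_rot: [2.578, -1.795, 0.001]
ft_force: [1.7, -2.4, 0.1]
width: 0.0003
grasp_force: 1.5
before 0.06913456591864682 15.32924488428259
pos [ 0.6521 -0.0726  0.0864] yaw -69.7 f [ 1.4 -2.7 -0.4]
21.0 [-0.12 -0.04] roll -0.7
22.0 [-0.25 -0.07] roll -1.7
23.0 [-0.38 -0.1 ] roll -2.7
24.0 [-0.52 -0.12] roll -3.7
25.0 [-0.65 -0.15] roll -4.7
```

The force is rising (3 N), which suggests the stop. I'll press a little more to confirm.

```bash
python3 -m crank '[{"translation":[-0.03,0,0],"roll":0},{"translation":[-0.06,0,0],"roll":0},{"translation":[-0.09,0,0],"roll":0},{"translation":[-0.12,0,0],"roll":0},{"translation":[-0.15,0,0],"roll":0},{"translation":[-0.18,0,0],"roll":0},{"translation":[-0.2,0,0],"roll":0},{"translation":[-0.2,0,0],"roll":0},{"translation":[-0.2,0,0],"roll":0},{"translation":[-0.2,0,0],"roll":0}]'
```

```text
time: 9.72
eef_pos: [0.6519, -0.072, 0.0865]
tool_rot: [2.576, -1.795, 0.004]
ft_force: [3.5, -9.5, -1.2]
width: -0.0001
grasp_force: 4.7
```

Firm stop (10 N with hardly any motion). Back off, lift, and check.

```bash
python3 -m crank '[{"translation":[0.5,0,0],"roll":0},{"translation":[1.5,0,0],"roll":0},{"translation":[2.5,0,0],"roll":0},{"translation":[3,0,-0.5],"roll":0},{"translation":[3,0,-2],"roll":0},{"translation":[3,0,-4],"roll":0},{"translation":[3,0,-7],"roll":0},{"translation":[3,0,-10],"roll":0},{"translation":[3,0,-11.5],"roll":0},{"translation":[3,0,-11.5],"roll":0}]'
python3 - <<'E'
from h import *
o=get_obs();M=R.from_rotvec(o["tool_rot"]).as_matrix()
print(M.T@(np.array([.468,-.171,.2])-o["eef_pos"])*100,o["q"],o["eef_pos"])
E
```

```text
time: 10.55
eef_pos: [0.6636, -0.0993, 0.206]
tool_rot: [-2.576, 1.793, -0.009]
ft_force: [0.6, -0.5, 1.1]
width: -0.0002
grasp_force: 0.0
[-0.07396026 20.83467979  0.48938384] [-2.57604365e-01  5.91725601e-01  2.08668866e-01  1.18126697e+00
  3.17472756e-04 -2.18300477e+00] [ 0.66360638 -0.09934406  0.20603792]
```

```bash
python3 -m crank '[{"translation":[0,2.5,0],"roll":7},{"translation":[0,5,0],"roll":14},{"translation":[0,7.5,0],"roll":21},{"translation":[0,10,0],"roll":28},{"translation":[0,12.5,0],"roll":35},{"translation":[0,15,0],"roll":42},{"translation":[0,17.5,0],"roll":49},{"translation":[0,19.5,0],"roll":56},{"translation":[0,20.8,0],"roll":63},{"translation":[0,20.8,0.3],"roll":70}]'
python3 -m crank '[{"translation":[0,0,0],"roll":7},{"translation":[0,0,0],"roll":14},{"translation":[0,0,0],"roll":21},{"translation":[0,0,0],"roll":28},{"translation":[0,0,0],"roll":35},{"translation":[0,0,0],"roll":40},{"translation":[0,0,0],"roll":40},{"translation":[0,0,0],"roll":40},{"translation":[0,0,0],"roll":40},{"translation":[0,0,0],"roll":40}]'
python3 - <<'E'
from h import *
o=get_obs();M=R.from_rotvec(o["tool_rot"]).as_matrix()
print(M.T@(np.array([.468,-.171,.124])-o["eef_pos"])*100,np.degrees(np.arctan2(M[1,0],M[0,0])))
c=capture("scene")
cv2.imwrite("pics/s5.png",cv2.resize(c["image"][100:280,170:390,::-1],None,fx=3.3,fy=3.3,interpolation=cv2.INTER_CUBIC))
E
```

```text
time: 11.38
eef_pos: [0.4642, -0.1715, 0.1983]
tool_rot: [1.071, -2.952, -0.001]
ft_force: [1.4, 0.0, 0.1]
width: 0.0002
grasp_force: 0.0
time: 12.22
eef_pos: [0.4664, -0.1708, 0.1982]
tool_rot: [0.012, -3.141, -0.0]
ft_force: [-0.5, -0.2, 1.2]
width: 0.0003
grasp_force: 0.0
[-0.15866039 -0.02301978  7.41804292] -179.54824346770337
```

View pics/s5.png

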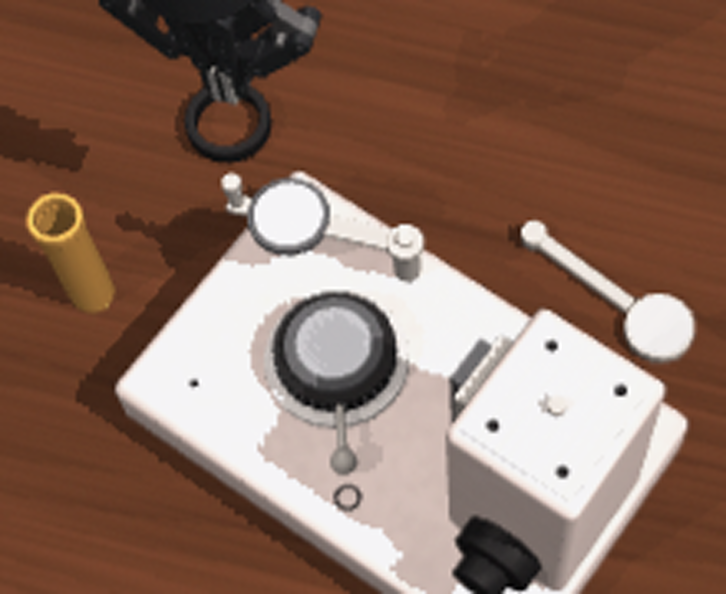

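The iris lever points at the large circle (knob at crop 343,460; circle 347,497), with the stand and bystanders in place. Descend behind the pin.

```bash
python3 -m crank '[{"translation":[0,0,1],"roll":0},{"translation":[0,0,2],"roll":0},{"translation":[0,0,3],"roll":0},{"translation":[0,0,4],"roll":0},{"translation":[0,0,5],"roll":0},{"translation":[0,0,6],"roll":0},{"translation":[0,0,7],"roll":0},{"translation":[0,0,7.3],"roll":0},{"translation":[0,0,7.3],"roll":0},{"translation":[0,0,7.3],"roll":0}]'
python3 - <<'E'
from h import *
arc(.5015,-.0545,.117,.017,-90,-65)
E
```

```text
time: 13.1
eef_pos: [0.4666, -0.1708, 0.1256]
tool_rot: [-0.01, 3.142, 0.0]
ft_force: [0.2, 0.1, -0.2]
width: 0.0
grasp_force: 0.0
pos [ 0.4666 -0.1708  0.1256] yaw -179.6 f [ 0.2  0.1 -0.2]
-87.5 [-2.3  -0.15] roll -2.1
-85.0 [-2.81 -0.19] roll -4.6
-82.5 [-3.33 -0.21] roll -7.1
-80.0 [-3.85 -0.21] roll -9.6
-77.5 [-4.36 -0.19] roll -12.1
-75.0 [-4.87 -0.14] roll -14.6
-72.5 [-5.39 -0.07] roll -17.1
-70.0 [-5.89  0.02] roll -19.6
-67.5 [-6.4   0.13] roll -22.1
-65.0 [-6.89  0.27] roll -24.6
```

```bash
python3 -m crank '[{"translation":[-0.7,0,0],"roll":0},{"translation":[-1.3,-0.1,0],"roll":0},{"translation":[-1.8,-0.15,0],"roll":-1},{"translation":[-2.3,-0.15,0],"roll":-2},{"translation":[-2.8,-0.2,0],"roll":-4.5},{"translation":[-3.2,-0.2,0],"roll":-6.5},{"translation":[-3.6,-0.2,0],"roll":-8.5},{"translation":[-4,-0.2,0],"roll":-10.5},{"translation":[-4.4,-0.2,0],"roll":-12.5},{"translation":[-4.8,-0.15,0],"roll":-14.5}]'
python3 - <<'E'
from h import *
arc(.5015,-.0545,.117,.017,-75,-50)
c=capture("scene")
cv2.imwrite("pics/s6.png",cv2.resize(c["image"][100:280,170:390,::-1],None,fx=3.3,fy=3.3,interpolation=cv2.INTER_CUBIC))
E
```

```text
time: 13.93
eef_pos: [0.5151, -0.172, 0.1253]
tool_rot: [0.41, -3.115, 0.0]
ft_force: [-0.1, -0.2, -0.4]
width: 0.0002
grasp_force: 0.2
pos [ 0.5151 -0.172   0.1253] yaw -165.0 f [-0.1 -0.2 -0.4]
-72.5 [-0.54 -0.06] roll -2.5
-70.0 [-1.05 -0.1 ] roll -5.0
-67.5 [-1.57 -0.12] roll -7.5
-65.0 [-2.08 -0.11] roll -10.0
-62.5 [-2.6  -0.08] roll -12.5
-60.0 [-3.11 -0.04] roll -15.0
-57.5 [-3.62  0.04] roll -17.5
-55.0 [-4.13  0.13] roll -20.0
-52.5 [-4.63  0.25] roll -22.5
-50.0 [-5.13  0.38] roll -25.0
```

View pics/s6.png

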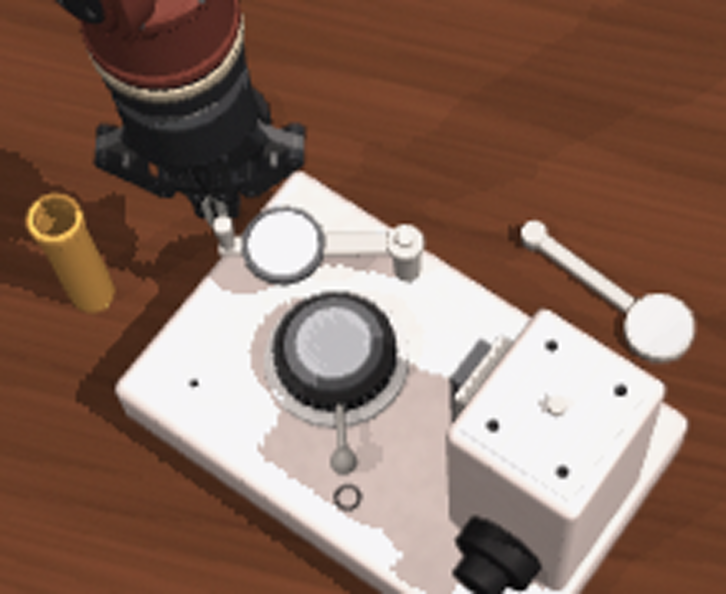

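The pin (crop 225,232) is being pushed by the fingertip and the holder has swung in by some 15°. The finger is clear of the filter glass. Continue.

```bash
python3 -m crank '[{"translation":[-0.5,-0.05,0],"roll":-2.5},{"translation":[-1,-0.1,0],"roll":-5},{"translation":[-1.5,-0.1,0],"roll":-7.5},{"translation":[-2,-0.1,0],"roll":-10},{"translation":[-2.6,-0.1,0],"roll":-12.5},{"translation":[-3.1,-0.05,0],"roll":-15},{"translation":[-3.6,0.05,0],"roll":-17.5},{"translation":[-4.1,0.15,0],"roll":-20},{"translation":[-4.6,0.25,0],"roll":-22.5},{"translation":[-5.1,0.4,0],"roll":-25}]'
python3 - <<'E'
from h import *
arc(.5015,-.0545,.117,.017,-50,-25)
E
```

```text
time: 14.82
eef_pos: [0.5632, -0.155, 0.1253]
tool_rot: [1.073, -2.952, 0.0]
ft_force: [0.0, 0.2, 0.1]
width: -0.0
grasp_force: 0.2
pos [ 0.5632 -0.155   0.1253] yaw -140.0 f [0.  0.2 0.1]
-47.5 [-0.54 -0.09] roll -2.5
-45.0 [-1.06 -0.13] roll -5.0
-42.5 [-1.57 -0.15] roll -7.5
-40.0 [-2.09 -0.15] roll -10.0
-37.5 [-2.6  -0.12] roll -12.5
-35.0 [-3.12 -0.07] roll -15.0
-32.5 [-3.63  0.  ] roll -17.5
-30.0 [-4.14  0.1 ] roll -20.0
-27.5 [-4.64  0.21] roll -22.5
-25.0 [-5.14  0.35] roll -25.0
```

```bash
python3 -m crank '[{"translation":[-0.5,-0.1,0],"roll":-2.5},{"translation":[-1,-0.1,0],"roll":-5},{"translation":[-1.5,-0.15,0],"roll":-7.5},{"translation":[-2,-0.15,0],"roll":-10},{"translation":[-2.6,-0.1,0],"roll":-12.5},{"translation":[-3.1,-0.05,0],"roll":-15},{"translation":[-3.6,0,0],"roll":-17.5},{"translation":[-4,0.1,0],"roll":-19.5},{"translation":[-4.3,0.15,0],"roll":-21},{"translation":[-4.6,0.2,0],"roll":-22.5}]'
python3 - <<'E'
from h import *
arc(.5015,-.0545,.117,.017,-27.5,-17.5)
E
```

```text
time: 15.65
eef_pos: [0.5971, -0.1239, 0.1252]
tool_rot: [1.628, -2.687, -0.0]
ft_force: [-0.4, -0.3, -0.8]
width: -0.0002
grasp_force: 0.2
pos [ 0.5971 -0.1239  0.1252] yaw -117.6 f [-0.4 -0.3 -0.8]
-26.5 [-0.25 -0.05] roll -1.1
-25.5 [-0.45 -0.07] roll -2.1
-24.5 [-0.66 -0.09] roll -3.1
-23.5 [-0.86 -0.11] roll -4.1
-22.5 [-1.07 -0.12] roll -5.1
-21.5 [-1.27 -0.13] roll -6.1
-20.5 [-1.48 -0.14] roll -7.1
-19.5 [-1.69 -0.14] roll -8.1
-18.5 [-1.89 -0.14] roll -9.1
-17.5 [-2.1  -0.14] roll -10.1
```

```bash
python3 -m crank '[{"translation":[-0.2,-0.05,0],"roll":-1},{"translation":[-0.4,-0.05,0],"roll":-2},{"translation":[-0.6,-0.1,0],"roll":-3},{"translation":[-0.75,-0.1,0],"roll":-4},{"translation":[-0.9,-0.1,0],"roll":-4.5},{"translation":[-1,-0.1,0],"roll":-5},{"translation":[-1.1,-0.1,0],"roll":-5.5},{"translation":[-1.2,-0.1,0],"roll":-6},{"translation":[-1.25,-0.1,0],"roll":-6},{"translation":[-1.25,-0.1,0],"roll":-6}]'
python3 - <<'E'
from h import *
arc(.5015,-.0545,.117,.017,-21.5,-16.5,5)
E
```

```text
time: 16.48
eef_pos: [0.6036, -0.1133, 0.1253]
tool_rot: [-1.764, 2.599, 0.0]
ft_force: [1.5, 0.2, 0.5]
width: 0.0002
grasp_force: 0.0
pos [ 0.6036 -0.1133  0.1253] yaw -111.7 f [1.5 0.2 0.5]
-20.5 [-0.24 -0.08] roll -1.2
-19.5 [-0.44 -0.1 ] roll -2.2
-18.5 [-0.65 -0.12] roll -3.2
-17.5 [-0.86 -0.14] roll -4.2
-16.5 [-1.06 -0.15] roll -5.2
```

No stop yet. Creep a few mm at a time.

```bash
python3 -m crank '[{"translation":[-0.05,0,0],"roll":-0.3},{"translation":[-0.1,0,0],"roll":-0.6},{"translation":[-0.15,0,0],"roll":-0.9},{"translation":[-0.2,-0.05,0],"roll":-1},{"translation":[-0.25,-0.05,0],"roll":-1.2},{"translation":[-0.3,-0.05,0],"roll":-1.5},{"translation":[-0.35,-0.05,0],"roll":-1.7},{"translation":[-0.4,-0.05,0],"roll":-2},{"translation":[-0.4,-0.05,0],"roll":-2},{"translation":[-0.4,-0.05,0],"roll":-2}]'
```

```text
time: 17.32
eef_pos: [0.6052, -0.1109, 0.1253]
tool_rot: [1.808, -2.567, 0.002]
ft_force: [-1.6, -6.0, 0.4]
width: -0.0
grasp_force: 3.0
```

```bash
python3 -m crank '[{"translation":[-0.03,0,0],"roll":0},{"translation":[-0.06,0,0],"roll":0},{"translation":[-0.09,0,0],"roll":0},{"translation":[-0.1,0,0],"roll":0},{"translation":[-0.1,0,0],"roll":0},{"translation":[-0.1,0,0],"roll":0},{"translation":[-0.1,0,0],"roll":0},{"translation":[-0.1,0,0],"roll":0},{"translation":[-0.1,0,0],"roll":0},{"translation":[-0.1,0,0],"roll":0}]'
python3 -m crank '[{"translation":[0.5,0,0],"roll":0},{"translation":[1.5,0,0],"roll":0},{"translation":[2.5,0,0],"roll":0},{"translation":[3,0,-0.5],"roll":0},{"translation":[3.5,0,-2.5],"roll":0},{"translation":[4,0,-5],"roll":0},{"translation":[5,0,-8],"roll":0},{"translation":[8,0,-9],"roll":0},{"translation":[11,0,-9],"roll":0},{"translation":[14,0,-9],"roll":0}]'
python3 -m crank '[{"translation":[3,0,0],"roll":0},{"translation":[6,0,0],"roll":0},{"translation":[9,0,0],"roll":0},{"translation":[10,0,0],"roll":0},{"translation":[10,0,0],"roll":0},{"translation":[10,0,0],"roll":0},{"translation":[10,0,0],"roll":0},{"translation":[10,0,0],"roll":0},{"translation":[10,0,0],"roll":0},{"translation":[10,0,0],"roll":0}]'
python3 - <<'E'
from h import *
t=capture("top");s=capture("scene")
a=cv2.resize(t["image"][100:300,230:480,::-1],None,fx=3.1,fy=2.9);b=s["image"][100:300,150:400,::-1]
cv2.imwrite("pics/f.png",cv2.resize(np.hstack([t["image"][100:310,225:475,::-1],s["image"][100:310,160:410,::-1]]),(800,336),interpolation=cv2.INTER_CUBIC))
E
```

```text
time: 18.15
eef_pos: [0.6053, -0.1107, 0.1254]
tool_rot: [1.806, -2.567, 0.003]
ft_force: [-3.1, -9.1, 0.4]
width: 0.0002
grasp_force: 4.9
time: 18.98
eef_pos: [0.5588, -0.2423, 0.217]
tool_rot: [-1.81, 2.566, -0.004]
ft_force: [0.8, 0.4, -1.5]
width: 0.0001
grasp_force: 0.0
time: 19.82
eef_pos: [0.5254, -0.3341, 0.2154]
tool_rot: [-1.811, 2.567, 0.0]
ft_force: [0.6, -0.3, -0.1]
width: -0.0001
grasp_force: 0.0
```

View pics/f.png

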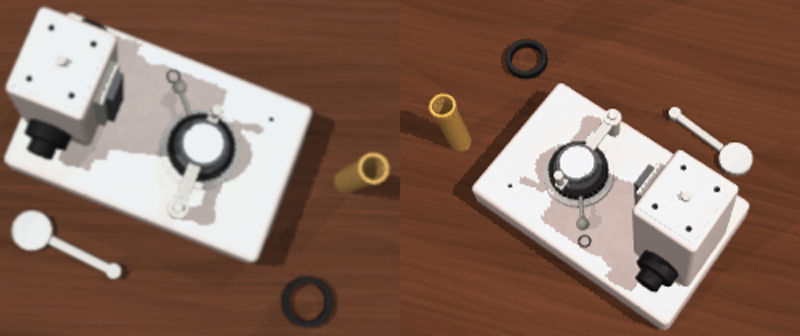

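The final views show the filter centred over the port, the iris lever pointing at the large circle, and the stand, tube, ring and mirror arm where they were.

```bash
python3 -c "
from bench import *
print(close_job())"
```

```text
the job is handed in; nothing more can be done
None
```

The iris lever is at its fully open stop and the frosted filter is at its stop over the light port; the job was handed in at about 20 s with the gripper clear, forces of about 10 N at the stops, and the stand and bystanders unmoved in the last pictures.

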